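# Close the dispensing tray's outlet and tip the caps down to it

## Robot

A 6-joint arm with a two-finger parallel gripper is mounted at the origin on a cart in front of the work surface, level with it; the furniture and walls round the work are solid. World frame = base frame: x ahead of the robot, y to its left, z up, the work surface at z = 0. Lengths are in m, angles in rad, forces in N, time in s.
With the tool pointing down it reaches from about 0.3 to 0.775 m from the base axis. Payload 14.6 kg.
Tool frame: the origin (TCP) lies at the very end of the fingers, on their centre line; the grasp point (between the pads) lies 19 mm behind it (ctrl.grasp_offset is the distance from the TCP to the grasp point, in m); z points along the fingers, y is the line along which they close (so a half turn about z gives the same grasp; the last joint's range is limited). The gripper opens to 94 mm and grips with 3 to 60 N. Pads are 16 mm wide; open, the fingers measure 119 mm over their backs; the gripper's body (75 mm by 177 mm) begins 78 mm behind the grasp point.
Start: joints at [1.236, 0.3, 1.521, -0, 1.321, -0.067], TCP at [0.146, 0.53, 0.205] pointing down, gripper open.
Joint ranges: [-3.03, 3.03], [-0.79, 2.21], [0.23, 2.52], [-1.04, 4.18], [0, 3.07], [-2.55, 2.55]. Speed limits (rad/s): [2.22, 2.22, 2.57, 3.14, 3.14, 3.14].

## Interface

Orientations are given as [roll, pitch, yaw] about the fixed x, y, z axes, in that order (R = Rz(yaw) Ry(pitch) Rx(roll)).
In Python, from station import ctrl gives the robot as it stands.
- The arm moves only by the tool step_arm, never from a script. Its argument "plan" is a list that holds one entry, the list of rows, each a list of 6 numbers: the shift along the tool's x, y, z in units of 30 mm (1.0 is 30 mm), then the turn, a rotation vector about the tool's x, y, z in units of 6 degrees (1.0 is 6 degrees). In form: [[[dx, dy, dz, wx, wy, wz], ...]]. A call has 1 to 8 rows; each row is the pose to reach, as a shift and turn from the pose commanded when the call began, along the tool's axes at that moment; what a row does not reach only later rows make up. A row lasts 1/12 s, in which the tool goes at most 41.7 mm and 7.16 degrees, less where a joint would pass 70% of its speed; a pose out of reach is approached as far as the arm can. A call with a gripper value outside its range is refused whole. "grip" is the opening, from 0 (shut) to 1 (fully open), set as the call begins (left out, the last holds). The fingers move at their own pace and stop on an object; "squeeze" is the grip in N (left out, the last holds). Time passes only in rows, so rows that repeat a pose let the fingers close. It gives the time, the measured TCP pose, the force, the opening and the grip force at its end, in the units of the state.
- ctrl.get_obs(): the state, without advancing time (a new reading comes with each control period).
- ctrl.camera(name): name is "scene" or "top"; returns the picture (480x640x3 uint8, red, green, blue); there is no depth.
- ctrl.camera_model(name): a dict with "intrinsics" (3x3 intrinsics, pixels), "k1" (the pictures are not rectified: a ray, as slopes to the right and down, at radius r is drawn at 1 + k1 r^2 times it, then the intrinsics apply), "R" (3x3) and "t" (3): a world point X has camera coordinates R X + t. Camera axes: x right, y down, z forward; pixel columns grow to the right and rows downward; lengths in m; the calibration is good to about 2 mm. A picture is of the moment at which its call begins. camera_model takes no time and is no camera call.
- ctrl.hand_in(): hands the job in; it is judged then, once.
Trained networks look in the newest picture that a camera, given by its name, has taken for a name from the list of things; names that differ only in an ending like _2 or _b are one class to them, and where a whole thing is asked for, a point or a joint stands for the part that bears it (a point fixed in the world has none). Each returns a list of dicts, best first, with "confidence" (0 to 1); they miss things now and then, are a little off and sometimes report something else, mostly with a low value. They report only what shows in the picture. A call takes as long as a camera call.
- ctrl.masks_of(query, camera): "pixels" (480x640 bool, what is visible of it) and "at" ([column, row] in pixels, amid what is visible of it).
- ctrl.place_of(query, camera): "at" ([column, row] in pixels: a listed point, or the origin of a listed thing).
The state is a dict: "time_s": time; "qpos": joint angles; "joint_vel": joint speeds; "tau": joint torques, N m; "ee_pos": TCP position; "eef_rot": TCP orientation; "force": force on the tool from outside, world axes, zero at the start; "moment": the same for the moment, N m; "grip_width": finger opening in m; "grip_force": force on a finger pad.
Only numpy, scipy, OpenCV 4.12 (cv2) and the standard library are available. Lean on these libraries where they do the work, as an engineer would, in place of code of your own. Each camera call takes 0.05 s, during which the arm holds its last target. There are 200 camera calls.

## Task

Push the white gate block from the worktop fully home into the outlet channel at the corner of the steel tray. Then lift the tray by its grip bar, tip it down towards the outlet corner until all four snap caps have slid together into that corner without spilling, and finish while still holding it there, tilted, still and high enough over the worktop for the grey cup to be slid under the outlet. Leave the cup and the cells where they stand.

Things in the scene. Friction and masses are not known exactly. Their poses are not given: they have to be found in the camera images.
- tray: loose open steel tray, 0.35 kg, 168 (x) x 228 (y), walls and bed 4 thick, rim 44 high. Origin: centre of its underside; at yaw 0 +x points away from the robot. The -x wall has an outlet 44 wide (y 62 to 106) with an upright channel outside it (to x -106) for the gate. Caps start to slide on the polished bed at 11 to 17 degrees and drag as much along walls; it grips the worktop better
- tray_socket (a point): middle of the outlet channel's floor, at (-93, 84, 4) in the tray's frame, tray's axes. Channel 18 (x) by 56 (y), open at the top, 40 deep, 45 degree flared lead-in whose edge is 49 above the tray's underside. Lips 6 wide hold the gate at both ends of the channel's long sides; open 44 wide between them. The gate is home when its origin is here
- tray_corner (a point): inner corner of the tray at the outlet, at bed height: (-80, 110, 4) in the tray's frame, tray's axes; the bed extends to +x and -y from it
- tray_grip (a point): centre of the black grip bar over the middle of the +x wall, at (82, 0, 74) in the tray's frame, tray's axes: a flat bar 12 thick (x), 100 long (y), 24 tall (62 to 86 above the underside) on two thin stanchions at y +-38. Take it from above across its thickness, near its middle
- tray_low (a point): outer bottom corner of the outlet channel, (-106, 117, 0) in the tray's frame: the lowest point of the tray once tipped to the outlet
- gate: white plastic gate block, 80 g, standing upright on the worktop: foot block 16 (x) by 54 (y) by 40 high, on it a narrower upright grip 16 (x) by 36 (y) from 40 to 76. Origin: centre of its underside, z up; either way round fits. 1 mm play on each side in the channel
- gate_grip (a point): middle of the gate's grip, 58 above its underside, gate's axes; 16 thick along x, 36 along y
- cap1: plain white snap cap lying mouth down, diameter 36, 14 high, 10 g; origin at the centre of its underside, z up; lies somewhere on the tray's bed away from the outlet corner
- cap2: plain white snap cap lying mouth down, diameter 30, 11 high, 10 g; origin at the centre of its underside, z up; likewise
- cap3: plain white snap cap lying mouth down, diameter 36, 14 high, 10 g; origin at the centre of its underside, z up; likewise
- cap4: plain white snap cap lying mouth down, diameter 30, 11 high, 10 g; origin at the centre of its underside, z up; likewise
- cup: open grey cup, diameter 67, 48 high, bystander; origin at the centre of its underside
- ring_cell: open ring-shaped metal cell, diameter 45, 38 high, bystander; origin at the centre of its underside
- sample_cell: closed cylindrical sample cell, diameter 46, 45 high, bystander; origin at the centre of its underside

How it is judged:
By the outcome, as a careful person would: the job done as asked, in the order asked, and still so for the second after the job is handed in, while the arm keeps its last pose, push and grip.
It also fails if it takes over 61 s, if anything falls off the work surface, if the arm or the gripper's body presses on something with over 40 N, if the wrist force passes 120 N, or if a joint passes its speed limit or range.

## Working session

There is one attempt and no reset: what is moved stays moved. The work goes in short steps, Python scripts to look and compute and a tool call to move; the robot and the scene stay as the last step left them, time stands still between calls to the robot, and variables do not carry over. Pictures are saved under pics/ and viewed, at most 10 in all, crops included, and the job is handed in when it is done.

Besides the shell and the picture viewer there is one more tool, called as a command line: name --argument value ..., lists and objects as JSON in quotes. step_arm: Moves the arm, as the interface text tells. Its arguments: {"type":"object","properties":{"plan":{"type":"array","items":{"type":"array","items":{"type":"array","items":{"type":"number"}}}},"grip":{"type":"number"},"squeeze":{"type":"number"}},"required":["plan"]}

```bash
mkdir -p pics; ls
cat > h.py <<'E'
import numpy as np, cv2
from station import ctrl
from scipy.spatial.transform import Rotation as Ro
def model(c):
    m=ctrl.camera_model(c); return np.array(m["intrinsics"]),m["k1"],np.array(m["R"]),np.array(m["t"])
def proj(c,X):
    K,k,R,t=model(c); p=np.atleast_2d(X)@R.T+t; s=p[:,:2]/p[:,2:]; r2=(s**2).sum(1,keepdims=True); s=s*(1+k*r2)
    return s@K[:2,:2].T+K[:2,2]
def ray(c,uv):
    K,k,R,t=model(c); uv=np.array(uv,float); d=np.linalg.solve(K[:2,:2],uv-K[:2,2]); s=d.copy()
    for _ in range(30): s=d/(1+k*(s@s))
    return -R.T@t, R.T@np.r_[s,1]
def atz(c,uv,z):
    o,d=ray(c,uv); return o+d*(z-o[2])/d[2]
def tri(a,b):
    # a,b: (cam,uv)
    o1,d1=ray(*a);o2,d2=ray(*b);A=np.c_[d1,-d2];x=np.linalg.lstsq(A,o2-o1,rcond=None)[0]
    p,q=o1+d1*x[0],o2+d2*x[1]; return (p+q)/2,np.linalg.norm(p-q)
E
python3 - <<'E'
from h import *
np.set_printoptions(precision=4,suppress=True)
for c in("scene","top"):
    im=ctrl.camera(c); cv2.imwrite(f"pics/{c}0.png",im[:,:,::-1])
    K,k,R,t=model(c); print(c,-R.T@t,K[0,0],k)
names="tray tray_socket tray_corner tray_grip tray_low gate gate_grip cap1 cap2 cup ring_cell sample_cell".split()
for n in names:
    for c in("scene","top"):
        print(n,c,[(np.round(d["at"],1).tolist(),round(d["confidence"],2)) for d in ctrl.place_of(n,c)])
E
```

```text
pics
scene [-0.3865 -0.5803  1.0217] 467.40374066630676 0.04299799033917536
top [0.4555 0.0028 1.5227] 598.3677591950785 -0.14799533086178532
tray scene [([287.0, 236.5], 0.79)]
tray top [([259.0, 229.5], 0.56)]
tray_socket scene [([252.2, 238.7], 0.94), ([292.9, 250.4], 0.39)]
tray_socket top [([222.5, 259.4], 0.58), ([300.4, 201.1], 0.5)]
tray_corner scene [([247.7, 235.7], 0.56), ([286.0, 237.1], 0.51)]
tray_corner top [([213.9, 250.8], 0.76)]
tray_grip scene [([300.1, 209.1], 0.66), ([350.1, 285.4], 0.21)]
tray_grip top [([261.1, 189.3], 0.94)]
tray_low scene [([242.2, 239.2], 0.95), ([253.2, 239.3], 0.57)]
tray_low top [([206.6, 263.7], 0.73)]
gate scene [([350.0, 290.1], 0.74), ([350.8, 303.2], 0.7)]
gate top [([379.3, 278.2], 0.51)]
gate_grip scene [([351.8, 284.6], 0.64), ([295.5, 250.4], 0.25)]
gate_grip top [([381.2, 278.2], 0.61), ([258.2, 224.2], 0.16)]
cap1 scene [([295.0, 252.5], 0.61), ([291.1, 226.1], 0.49), ([299.1, 232.6], 0.44), ([320.8, 236.2], 0.42)]
cap1 top [([248.7, 203.8], 0.68), ([279.7, 239.0], 0.67), ([263.8, 210.5], 0.55), ([294.4, 204.0], 0.44)]
cap2 scene [([295.0, 252.5], 0.61), ([291.1, 226.1], 0.49), ([299.1, 232.6], 0.44), ([320.8, 236.2], 0.42)]
cap2 top [([248.7, 203.8], 0.68), ([279.7, 239.0], 0.67), ([263.8, 210.5], 0.55), ([294.4, 204.0], 0.44)]
cup scene [([201.1, 234.7], 0.58)]
cup top [([159.4, 275.7], 0.55)]
ring_cell scene []
ring_cell top [([460.8, 256.8], 0.79)]
sample_cell scene [([453.5, 313.9], 0.66)]
sample_cell top [([485.6, 226.9], 0.73)]
```

Run:
```python
import cv2
t=cv2.imread("pics/top0.png")[150:330,120:420];cv2.imwrite("pics/top0c.png",cv2.resize(t,(800,480),interpolation=cv2.INTER_CUBIC))
s=cv2.imread("pics/scene0.png")[160:340,170:410];cv2.imwrite("pics/scene0c.png",cv2.resize(s,(800,600),interpolation=cv2.INTER_CUBIC))
```

```text
(no output)
```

View pics/top0c.png

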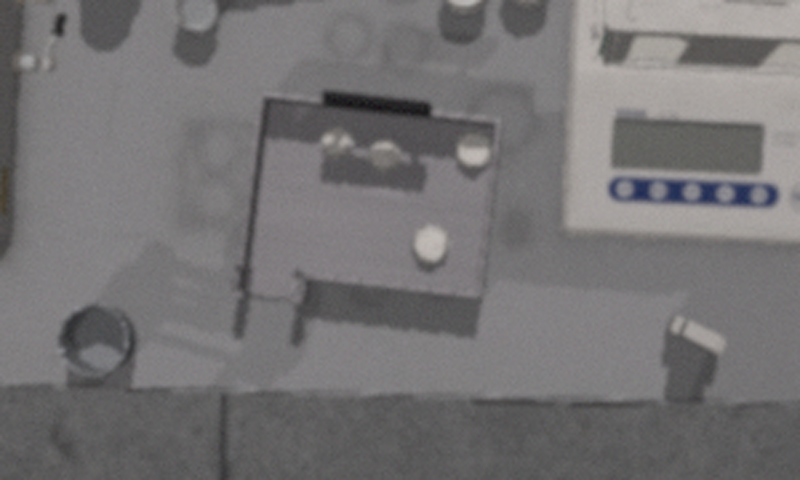

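View pics/scene0c.png

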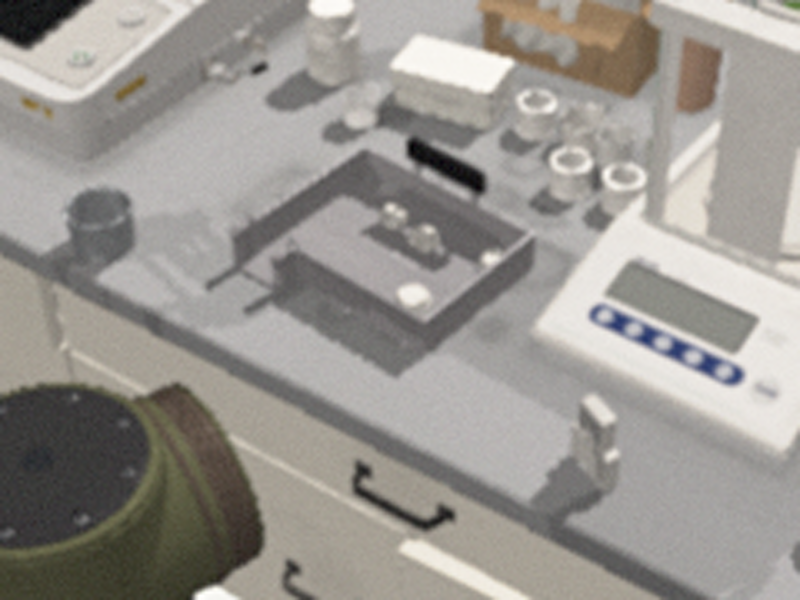

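The top crop shows the tray with its grip bar at the top (full-image ~(261,189)), its outlet at lower left (~(222,260)), four caps inside, the cup at (157,277), and the gate at right (~(381,276)), rotated about 25°. The scene view agrees. Next I fit the tray and gate poses.

```bash
cat > fit.py <<'E'
from h import *
from scipy.optimize import least_squares, minimize
from scipy.spatial import ConvexHull
T=lambda p,P:(np.array(P,float)/1000)@Ro.from_euler('z',p[2]).as_matrix().T+np.array([p[0],p[1],p[3] if len(p)>3 else 0])
PT=dict(tray_socket=(-93,84,4),tray_corner=(-80,110,4),tray_grip=(82,0,74),tray_low=(-106,117,0))
def fit_tray(extra=[],p0=(.5,.1,0)):
    obs=list(extra)
    for n,P in PT.items():
        for c in("scene","top"):
            r=ctrl.place_of(n,c)
            if r and r[0]["confidence"]>.5: obs.append((c,P,r[0]["at"]))
    f=lambda p:np.concatenate([proj(c,T(p,[P]))[0]-np.array(uv) for c,P,uv in obs])
    s=least_squares(f,p0,loss="soft_l1")
    return s.x,[(o[0],o[1],np.round(r,1).tolist()) for o,r in zip(obs,f(s.x).reshape(-1,2))]
def box(x,y,z0,z1): return [(sx*x/2,sy*y/2,z) for sx in(-1,1) for sy in(-1,1) for z in(z0,z1)]
GB=[box(16,54,0,40),box(16,36,40,76)]
def sil(c,pts_list,S=4):
    m=np.zeros((480*S,640*S),np.uint8)
    for P in pts_list:
        uv=proj(c,P); h=cv2.convexHull(((uv+.5)*S).astype(np.float32)); cv2.fillConvexPoly(m,h.round().astype(np.int32),1)
    return cv2.resize(m.astype(np.float32),(640,480),interpolation=cv2.INTER_AREA)
def fit_gate(p0,cams=("scene","top")):
    M={}
    for c in cams:
        r=ctrl.masks_of("gate",c)
        if r: M[c]=np.array(r[0]["pixels"],float); print(c,r[0]["confidence"],r[0]["at"],M[c].sum())
    def cost(p): return sum(np.abs(sil(c,[T(p,b) for b in GB])-m).sum()/m.sum() for c,m in M.items())
    best=None
    for y in np.radians(np.arange(-90,90,20)):
        s=minimize(cost,[p0[0],p0[1],y],method="Nelder-Mead",options=dict(initial_simplex=[[p0[0],p0[1],y],[p0[0]+.01,p0[1],y],[p0[0],p0[1]+.01,y],[p0[0],p0[1],y+.2]]))
        if best is None or s.fun<best.fun: best=s
    return best.x,best.fun
E
python3 - <<'E'
from fit import *
np.set_printoptions(precision=4,suppress=True)
[ctrl.camera(c) for c in("scene","top")]
f=lambda a,b,o,s:(o[0]+a/s,o[1]+b/s)
tt=lambda a,b:(120+a/2.6667-.3,150+b/2.6667-.3)
ss=lambda a,b:(170+a/3.3333-.3,160+b/3.3333-.3)
ex=[("top",(84,114,44),tt(265,98)),("top",(84,-114,44),tt(497,122)),("top",(-84,-114,44),tt(482,297)),
("scene",(84,114,44),ss(367,150)),("scene",(84,-114,44),ss(535,238)),("scene",(-84,-114,44),ss(430,322))]
p,r=fit_tray(ex); print(p,np.degrees(p[2])); [print(x) for x in r]
g0=atz("top",(380,277),.04)
g,c=fit_gate(g0[:2]); print(g,np.degrees(g[2]),c)
for n,uv,z in(("cup",(157,277),.048),("ring",(460.8,256.8),0),("sample",(485.6,226.9),0)): print(n,atz("top",uv,z))
E
```

```text
[ 0.5507  0.1523 -0.0831] -4.761447690209581
('top', (84, 114, 44), [-2.4, -2.1])
('top', (84, -114, 44), [1.5, -1.5])
('top', (-84, -114, 44), [-0.2, 0.2])
('scene', (84, 114, 44), [-1.3, -1.8])
('scene', (84, -114, 44), [0.1, -1.8])
('scene', (-84, -114, 44), [-1.6, 0.0])
('scene', (-93, 84, 4), [-1.9, 1.1])
('top', (-93, 84, 4), [0.3, 0.6])
('scene', (-80, 110, 4), [2.5, 1.5])
('top', (-80, 110, 4), [-1.8, -1.1])
('scene', (82, 0, 74), [3.0, 1.7])
('top', (82, 0, 74), [1.4, 0.5])
('scene', (-106, 117, 0), [-1.8, 1.4])
('top', (-106, 117, 0), [0.5, -0.1])
scene 0.73 [354.1, 294.6] 295.0
top 0.72 [382.7, 275.6] 175.0Traceback (most recent call last):
  File "<stdin>", line 11, in <module>
  File "fit.py", line 30, in fit_gate
    s=minimize(cost,[p0[0],p0[1],y],method="Nelder-Mead",options=dict(initial_simplex=[[p0[0],p0[1],y],[p0[0]+.01,p0[1],y],[p0[0],p0[1]+.01,y],[p0[0],p0[1],y+.2]]))
    res = _minimize_neldermead(fun, x0, args, callback, bounds=bounds,
                               **options)
    fxr = func(xr)
    fx = function(np.copy(x), *(wrapper_args + args))
  File "fit.
[... 235 characters left out ...]
it.py", line 27, in <genexpr>
    def cost(p): return sum(np.abs(sil(c,[T(p,b) for b in GB])-m).sum()/m.sum() for c,m in M.items())
                                   ~~~^^^^^^^^^^^^^^^^^^^^^^^^
  File "fit.py", line 20, in sil
    uv=proj(c,P); h=cv2.convexHull(((uv+.5)*S).astype(np.float32)); cv2.fillConvexPoly(m,h.round().astype(np.int32),1)
  File "h.py", line 7, in proj
    K,k,R,t=model(c); p=np.atleast_2d(X)@R.T+t; s=p[:,:2]/p[:,2:]; r2=(s**2).sum(1,keepdims=True); s=s*(1+k*r2)
            ~~~~~^^^
  File "h.py", line 5, in model
    m=ctrl.camera_model(c); return np.array(m["intrinsics"]),m["k1"],np.array(m["R"]),np.array(m["t"])
ValueError: time passes only in moves, steps and waits
```

```bash
sed -i 's/^def model/import functools\n@functools.cache\ndef model/' h.py
cat >> fit.py <<'E'
def bx(x0,x1,y0,y1,z0,z1): return [(x,y,z) for x in(x0,x1) for y in(y0,y1) for z in(z0,z1)]
BAR=[bx(76,88,-50,50,62,86)]
# tray as thin-wall parts (visible bed/inside counted too)
TR=[bx(80,84,-114,114,0,44),bx(-84,84,110,114,0,44),bx(-84,84,-114,-110,0,44),bx(-84,-80,-114,62,0,44),bx(-84,-80,106,114,0,44),
    bx(-106,84,-114 if 0 else 51,117,0,4),bx(-84,84,-114,114,0,4),bx(-106,-84,112,117,0,44),bx(-106,-84,51,56,0,44),bx(-106,-102,51,62,0,44),bx(-106,-102,106,117,0,44)]
def fit_sil(parts,M,p0,step=.008):
    cost=lambda p:sum(np.abs(sil(c,[T(p,b) for b in parts])-m).sum()/m.sum() for c,m in M.items())
    p0=np.array(p0[:3]);best=None
    for dy in(-.1,0,.1):
        q=p0+[0,0,dy]; sx=[q,q+[step,0,0],q+[0,step,0],q+[0,0,.15]]
        s=minimize(cost,q,method="Nelder-Mead",options=dict(initial_simplex=sx))
        if best is None or s.fun<best.fun: best=s
    return best.x,round(best.fun,3)
def barmask(c,p,im):
    g=im.max(2).astype(float); w=cv2.dilate((sil(c,[T(p,b) for b in BAR])>0).astype(np.uint8),np.ones((9,9)))
    lo=g[w>0].min(); bg=np.median(g[w>0]); return np.clip((bg-g)/(bg-lo),0,1)*(w>0),lo,bg
E
python3 - <<'E'
from fit import *
np.set_printoptions(precision=4,suppress=True)
im={c:ctrl.camera(c) for c in("scene","top")}
p=[.5507,.1523,-.0831]
M={c:np.array(ctrl.masks_of("tray",c)[0]["pixels"],float) for c in im}
for c in im:
    cv2.imwrite(f"pics/m_{c}.png",M[c]*255)
ps=PT
for ks in(("scene","top"),("top",),("scene",)):
    print("tray sil",ks,fit_sil(TR+BAR,{k:M[k] for k in ks},p))
B={}
for c in im:
    B[c],lo,bg=barmask(c,p,im[c]); print(c,lo,bg,B[c].sum(), sil(c,[T(p,b) for b in BAR]).sum())
    w=B[c]>.6; cen=(np.argwhere(w)[:,::-1]).mean(0); print(cen, proj(c,T(p,[(82,0,74)])))
print("bar",fit_sil(BAR,{c:(B[c]>.55).astype(float) for c in B},p))
G={}
for c in im:
    r=ctrl.masks_of("gate",c); G[c]=np.array(r[0]["pixels"],float)
g0=atz("top",(380,277),.04); print(g0)
for y in(-.8,-.4,0,.4,.8): print("gate",fit_sil(GB,G,[g0[0],g0[1],y]))
E
```

```text
tray sil ('scene', 'top') (array([ 0.5503,  0.1526, -0.0932]), np.float64(0.217))
tray sil ('top',) (array([ 0.5503,  0.1531, -0.0936]), np.float64(0.107))
tray sil ('scene',) (array([ 0.5505,  0.1513, -0.1027]), np.float64(0.105))
scene 11.0 122.0 133.53153153153153 216.25
[303.3554 209.1818] [[303.1052 208.8741]]
top 17.0 85.0 159.01470588235293 259.5
[260.7292 188.9306] [[260.7231 188.4232]]
bar (array([ 0.5505,  0.156 , -0.1455]), np.float64(1.233))
[ 0.423  -0.1528  0.04  ]
gate (array([ 0.4253, -0.1565, -0.4808]), np.float64(0.216))
gate (array([ 0.4253, -0.1567, -0.4712]), np.float64(0.217))
gate (array([ 0.4252, -0.1571, -0.4871]), np.float64(0.216))
gate (array([ 0.4253, -0.1568, -0.4998]), np.float64(0.214))
gate (array([ 0.4253, -0.1569, -0.4985]), np.float64(0.215))[ WARN:0@4.011] global loadsave.cpp:1063 imwrite_ Unsupported depth image for selected encoder is fallbacked to CV_8U.
```

```bash
cat > go.py <<'E'
import sys
from h import *
# go.py x y z tool_y_dir_deg [tilt stuff none] : rows to reach tool-down pose
def rel(pos,R,o=None):
    o=o or ctrl.get_obs(); R0=Ro.from_euler('xyz',o["eef_rot"])
    d=R0.inv().apply(np.array(pos)-np.array(o["ee_pos"]))/.03
    w=(R0.inv()*R).as_rotvec()/np.radians(6)
    return np.round(np.r_[d,w],2).tolist()
def down(a,o=None):
    "tool down, tool y along +-a, nearest to present"
    o=o or ctrl.get_obs(); R0=Ro.from_euler('xyz',o["eef_rot"])
    c=[Ro.from_euler('xyz',[np.pi,0,a+b]) for b in(-np.pi/2,np.pi/2)]
    return min(c,key=lambda r:(R0.inv()*r).magnitude())
if __name__=="__main__":
    x,y,z,a=map(float,sys.argv[1:5]); o=ctrl.get_obs()
    print({k:np.round(o[k],4).tolist() for k in("time_s","qpos","ee_pos","eef_rot","force","grip_width","grip_force")})
    print(rel([x,y,z],down(a,o),o))
E
python3 go.py .4253 -.157 .16 -.49
python3 - <<'E'
from h import *
print("balance",atz("top",(335,238),.07),atz("top",(335,238),.0), "edge", atz("top",(250,296),0))
E
```

```text
{'time_s': 2.2, 'qpos': [1.2364, 0.2999, 1.521, -0.0, 1.3207, -0.0666], 'ee_pos': [0.1455, 0.5304, 0.2055], 'eef_rot': [-3.1416, 0.0, 2.8738], 'force': [-0.4505, 0.571, 0.111], 'grip_width': 0.0938, 'grip_force': 0.0}
[-15.06, -19.63, 1.52, -0.0, -0.0, -12.88]
balance [ 0.51600144 -0.03809628  0.07      ] [ 0.51891452 -0.04006623  0.        ] edge [0.3663476  0.17267766 0.        ]
```

```bash
python3 - <<'E'
s=open('go.py').read()
i=s.index('    c=[Ro'); j=s.index('if __name__')
s=s[:i]+"    return Ro.from_euler('xyz',[np.pi,0,a+np.pi/2])\n"+s[j:]
open('go.py','w').write(s)
E
python3 go.py .4253 -.157 .16 -.49
```

```text
{'time_s': 2.2, 'qpos': [1.2364, 0.2999, 1.521, -0.0, 1.3207, -0.0666], 'ee_pos': [0.1455, 0.5304, 0.2055], 'eef_rot': [-3.1416, 0.0, 2.8738], 'force': [-0.4505, 0.571, 0.111], 'grip_width': 0.0938, 'grip_force': 0.0}
[-15.06, -19.63, 1.52, -0.0, 0.0, 17.12]
```

step_arm --plan '[[[-15.06,-19.63,0.5,0,0,17.12],[-15.06,-19.63,0.5,0,0,17.12],[-15.06,-19.63,0.5,0,0,17.12],[-15.06,-19.63,0.5,0,0,17.12],[-15.06,-19.63,0.5,0,0,17.12],[-15.06,-19.63,0.5,0,0,17.12],[-15.06,-19.63,0.5,0,0,17.12],[-15.06,-19.63,0.5,0,0,17.12]]]' --grip 0.6

```text
time_s: 2.87
ee_pos: [0.2713, 0.22, 0.1989]
eef_rot: [3.141, -0.0, 1.868]
force: [1.2, 0.5, 0.1]
grip_width: 0.0565
grip_force: 0.0
```

```bash
python3 go.py .4253 -.157 .16 -.49
```

```text
{'time_s': 2.8667, 'qpos': [0.5763, -0.1628, 2.0311, -0.0, 1.2724, 0.2789], 'ee_pos': [0.2713, 0.22, 0.1989], 'eef_rot': [3.1408, -0.0002, 1.8683], 'force': [1.1626, 0.5403, 0.1337], 'grip_width': 0.0565, 'grip_force': 0.0}
[-13.52, 1.22, 1.29, 0.01, -0.0, 7.52]
```

step_arm --plan '[[[-13.5,1.2,0.6,0,0,7.5],[-13.5,1.2,0.6,0,0,7.5],[-13.5,1.2,0.6,0,0,7.5],[-13.5,1.2,0.6,0,0,7.5],[-13.5,1.2,0.6,0,0,7.5],[-13.5,1.2,0.6,0,0,7.5],[-13.5,1.2,0.6,0,0,7.5],[-13.5,1.2,0.6,0,0,7.5]]]'

```text
time_s: 3.53
ee_pos: [0.3986, -0.0885, 0.1842]
eef_rot: [3.141, -0.0, 1.085]
force: [1.4, 1.0, -0.7]
grip_width: 0.056
grip_force: 0.0
```

step_arm --plan '[[[0,0,0,0,0,0],[0,0,0,0,0,0],[0,0,0,0,0,0]]]'

```text
time_s: 3.78
ee_pos: [0.398, -0.0857, 0.1838]
eef_rot: [-3.141, -0.0, 1.088]
force: [0.6, 0.5, 0.6]
grip_width: 0.0565
grip_force: 0.0
```

```bash
python3 go.py .4253 -.157 .12 -.49
```

```text
{'time_s': 3.7833, 'qpos': [-0.3023, -0.0027, 1.9212, 0.0001, 1.2237, 0.1804], 'ee_pos': [0.398, -0.0857, 0.1838], 'eef_rot': [-3.141, -0.0, 1.088], 'force': [0.5866, 0.4701, 0.5706], 'grip_width': 0.0565, 'grip_force': 0.0}
[-1.68, 1.91, 2.13, -0.01, -0.0, 0.07]
```

step_arm --plan '[[[-1.68,1.91,1.0,0,0,0.07],[-1.68,1.91,2.1,0,0,0.07],[-1.68,1.91,2.1,0,0,0.07],[-1.68,1.91,2.1,0,0,0.07],[-1.68,1.91,2.1,0,0,0.07],[-1.68,1.91,2.1,0,0,0.07]]]'

```text
time_s: 4.28
ee_pos: [0.426, -0.1561, 0.1222]
eef_rot: [3.14, -0.0, 1.083]
force: [0.5, -0.1, 0.2]
grip_width: 0.0569
grip_force: 0.0
```

```bash
python3 go.py .4253 -.157 .040 -.49
python3 - <<'E'
from h import *
im=ctrl.camera("scene")[220:340,290:450];cv2.imwrite("pics/s1.png",cv2.resize(im,(800,600),interpolation=cv2.INTER_CUBIC)[:,:,::-1])
E
```

```text
{'time_s': 4.2833, 'qpos': [-0.432, 0.1792, 1.879, 0.0001, 1.082, 0.0561], 'ee_pos': [0.426, -0.1561, 0.1222], 'eef_rot': [3.1402, -0.0002, 1.0826], 'force': [0.4734, -0.113, 0.2102], 'grip_width': 0.0569, 'grip_force': 0.0}
[-0.04, -0.01, 2.74, 0.01, -0.0, 0.02]
```

View pics/s1.png

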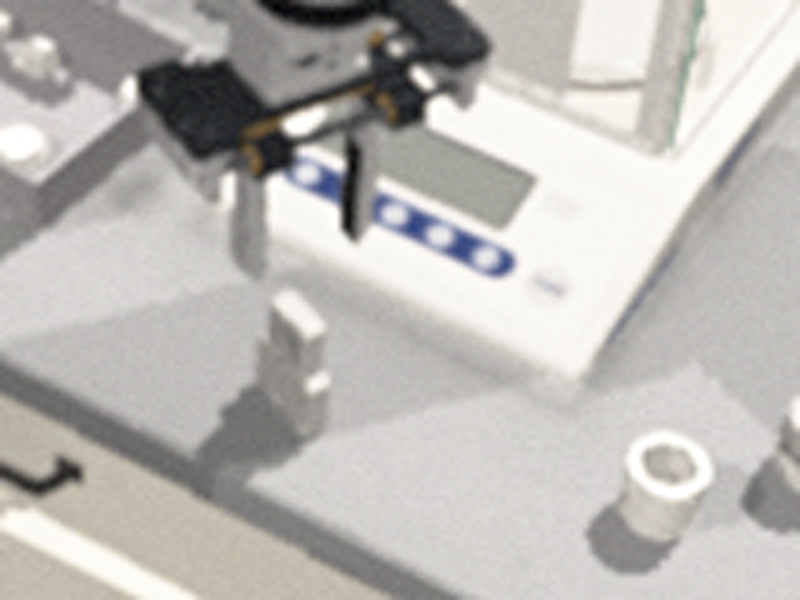

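The fingers (tips ~(250,270) and (355,240) in the crop) straddle the gate top (~(298,310)). I'm descending.

step_arm --plan '[[[-0.04,0,1.0,0,0,0],[-0.04,0,2.0,0,0,0],[-0.04,0,2.74,0,0,0],[-0.04,0,2.74,0,0,0],[-0.04,0,2.74,0,0,0]]]'

```text
time_s: 4.75
ee_pos: [0.4253, -0.1578, 0.0397]
eef_rot: [-3.142, 0.0, 1.082]
force: [0.2, 0.1, 0.9]
grip_width: 0.0568
grip_force: 0.0
```

step_arm --plan '[[[0,0,0,0,0,0],[0,0,0,0,0,0],[0,0,0,0,0,0],[0,0,0,0,0,0],[0,0,0,0,0,0],[0,0,0,0,0,0]]]' --grip 0 --squeeze 25

```text
time_s: 5.25
ee_pos: [0.4252, -0.1584, 0.0391]
eef_rot: [3.141, -0.0, 1.081]
force: [0.4, 0.6, 0.3]
grip_width: 0.0195
grip_force: 0.0
```

```bash
python3 go.py .4253 -.157 .150 -.49
```

```text
{'time_s': 5.25, 'qpos': [-0.4374, 0.3152, 1.9406, 0.0, 0.8853, 0.0524], 'ee_pos': [0.4252, -0.1584, 0.0391], 'eef_rot': [3.1412, -0.0, 1.081], 'force': [0.4334, 0.5577, 0.2784], 'grip_width': 0.0195, 'grip_force': 0.0}
[0.04, -0.02, -3.7, 0.0, -0.0, 0.0]
```

step_arm --plan '[[[0,0,0,0,0,0],[0,0,0,0,0,0],[0,0,0,0,0,0],[0,0,0,0,0,0]]]'

```text
time_s: 5.58
ee_pos: [0.4252, -0.1584, 0.039]
eef_rot: [3.141, 0.0, 1.081]
force: [-1.6, -0.6, 4.7]
grip_width: 0.0159
grip_force: 25.0
```

step_arm --plan '[[[0,0,-1,0,0,0],[0,0,-2,0,0,0],[0,0,-3,0,0,0],[0,0,-4,0,0,0],[0,0,-4,0,0,0],[0,0,-4,0,0,0]]]'

```text
time_s: 6.08
ee_pos: [0.4255, -0.1585, 0.1595]
eef_rot: [3.139, -0.0, 1.081]
force: [-1.2, -0.4, -1.4]
grip_width: 0.0159
grip_force: 25.0
```

Run:
```python
from fit import *
from go import *
np.set_printoptions(precision=4,suppress=True)
im={c:ctrl.camera(c) for c in("scene","top")}
o=ctrl.get_obs(); print(o["ee_pos"],o["eef_rot"],o["grip_width"],o["force"])
# gate in hand fit (scene): nominal bottom at TCP z-.039
for c in im:
    r=ctrl.masks_of("gate",c); print(c,len(r),r and (r[0]["confidence"],r[0]["at"],r[0]["pixels"].sum()))
    r=ctrl.place_of("gate",c); print([(d["at"],round(d["confidence"],2)) for d in r][:2], proj(c,np.array(o["ee_pos"])-[0,0,.039]))
p=[.5503,.1523,-.093]
s=T(p,[(-93,84,4)])[0]; print("socket",s)
print(rel([s[0],s[1],.16],down(-.093),o))
im0=im["scene"][200:320,290:450];cv2.imwrite("pics/s2.png",cv2.resize(im0,(800,600),interpolation=cv2.INTER_CUBIC)[:,:,::-1])
```

```text
[ 0.4246 -0.1581  0.1576] [-3.1399  0.0001  1.0811] 0.01594224568666405 [ 0.9451  0.1532 -0.9047]
scene 1 (0.61, [356.0, 268.8], np.int64(245))
[([354.3, 274.5], 0.7)] [[350.1321 271.8295]]
top 0 []
[] [[385.7653 277.1818]]
socket [0.4655 0.2446 0.004 ]
[12.49, -5.11, -0.07, -0.02, -0.0, -3.79]
```

View pics/s2.png

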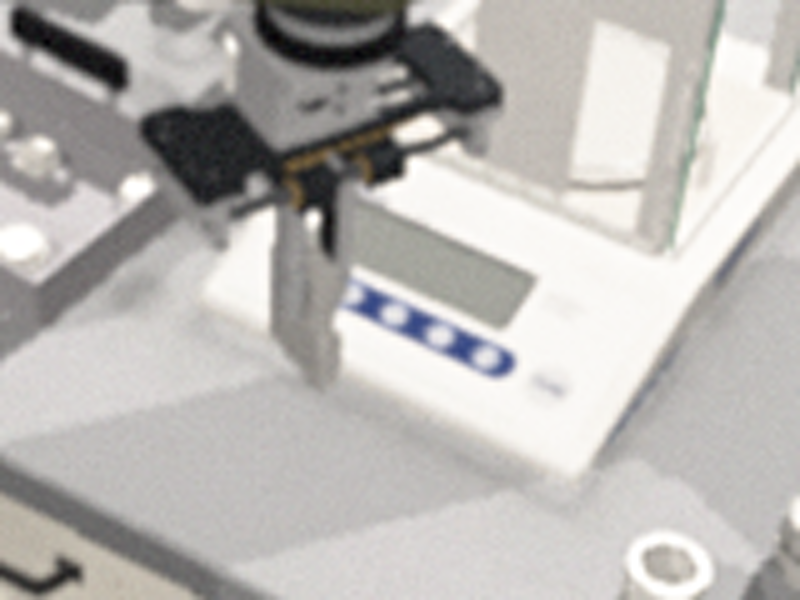

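The gate is held upright with its lowest corner at about full-image (353.6,277.2). I'll check the in-hand offset while moving over the socket.

step_arm --plan '[[[12.49,-5.11,0,0,0,-3.8],[12.49,-5.11,0,0,0,-3.8],[12.49,-5.11,0,0,0,-3.8],[12.49,-5.11,0,0,0,-3.8],[12.49,-5.11,0,0,0,-3.8],[12.49,-5.11,0,0,0,-3.8],[12.49,-5.11,0,0,0,-3.8],[12.49,-5.11,0,0,0,-3.8]]]'

```text
time_s: 7.05
ee_pos: [0.4584, 0.1754, 0.1583]
eef_rot: [-3.141, 0.0, 1.479]
force: [1.0, -0.6, -0.6]
grip_width: 0.0157
grip_force: 25.0
```

step_arm --plan '[[[0,0,0,0,0,0],[0,0,0,0,0,0]]]'

```text
time_s: 7.22
ee_pos: [0.4583, 0.1748, 0.1579]
eef_rot: [-3.14, 0.001, 1.483]
force: [0.5, -0.6, -0.6]
grip_width: 0.0159
grip_force: 25.0
```

Run:
```python
from fit import *
from go import *
np.set_printoptions(precision=4,suppress=True)
a=-.49
C=lambda dx,dz:proj("scene",T([.4252-np.sin(a)*dx,-.1583+np.cos(a)*dx,a,.1585-.039+dz],[(-8,-27,0),(-8,27,0),(8,-27,0)]))
print(C(0,0).round(1).tolist()); print(C(.003,0)[0]-C(0,0)[0],C(0,.003)[0]-C(0,0)[0])
o=ctrl.get_obs(); print(o["time_s"],o["ee_pos"],o["eef_rot"])
print(rel([.4655,.2446,.16],down(-.093),o))
im={c:ctrl.camera(c) for c in("scene","top")}
cv2.imwrite("pics/s3.png",cv2.resize(im["scene"][150:270,210:370],(800,600),interpolation=cv2.INTER_CUBIC)[:,:,::-1])
```

```text
[[353.0, 278.7], [342.8, 266.3], [358.0, 276.8]]
[-0.5809 -0.708 ] [ 0.0681 -0.7821]
7.2167 [0.4583 0.1748 0.1579] [-3.1401  0.0006  1.4826]
[2.34, 0.03, -0.07, -0.01, 0.01, 0.05]
```

View pics/s3.png

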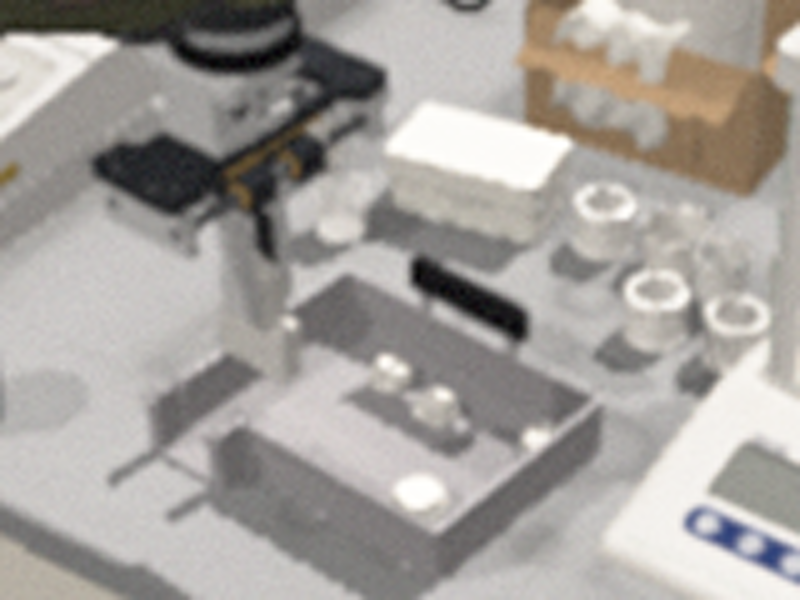

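The gripper with the gate hovers over the tray's inside at crop (260,350). The outlet is at (190,450) in the crop, and the caps are undisturbed. I'll refine the tray pose using the rim edges in the first images.

Run:
```python
from fit import *
np.set_printoptions(precision=4,suppress=True)
M={c:(cv2.imread(f"pics/m_{c}.png",0)>0).astype(float) for c in("scene","top")}
p=[.5503,.1523,-.093]
NC=[b for i,b in enumerate(TR) if i not in(5,7,8,9,10)]
print("nochan",fit_sil(NC+BAR,M,p)); print("chan",fit_sil(TR+BAR,M,p))
print("no bar",fit_sil(TR,M,p),fit_sil(NC,M,p))
# edges: darkness of bar and gradient along rim
E={}
for c in M:
    g=cv2.cvtColor(cv2.imread(f"pics/{c}0.png"),cv2.COLOR_BGR2GRAY).astype(np.float32); g=cv2.GaussianBlur(g,(0,0),1.2)
    E[c]=cv2.magnitude(cv2.Sobel(g,-1,1,0),cv2.Sobel(g,-1,0,1))
def ln(a,b): return [np.array(a)+(np.array(b)-a)*t for t in np.linspace(.03,.97,60)]
L=[]
for z,o in((44,0),(44,4)):
    X,Y=84-o,114-o
    L+=ln((X,-Y,z),(X,-55,z))+ln((X,55,z),(X,Y,z))+ln((X,Y,z),(-X,Y,z))+ln((X,-Y,z),(-X,-Y,z))+ln((-X,-Y,z),(-X,60,z))
barL=[]
for x in(76,88): barL+=ln((x,-50,86),(x,50,86))
barL+=ln((76,-50,62),(76,50,62))
L=L+barL
def cost(p,cs=("scene","top")):
    s=0
    for c in cs:
        uv=proj(c,T(p,L)).astype(np.float32); s-=cv2.remap(E[c],uv[None,:,:],None,cv2.INTER_LINEAR).mean()
    return s
for cs in(("scene","top"),("top",),("scene",)):
    best=min((minimize(cost,np.array(p)+d,args=(cs,),method="Nelder-Mead",options=dict(initial_simplex=np.array(p)+d+np.array([[0,0,0],[.004,0,0],[0,.004,0],[0,0,.03]]))) for d in([0,0,0],[.003,.003,0],[-.003,0,.01],[0,-.003,-.01])),key=lambda s:s.fun)
    print("edge",cs,best.x,best.fun,"socket",T(best.x,[(-93,84,4)])[0])
```

```text
nochan (array([ 0.5493,  0.1523, -0.0802]), np.float64(0.287))
chan (array([ 0.5503,  0.1527, -0.0936]), np.float64(0.217))
no bar (array([ 0.5513,  0.1525, -0.096 ]), np.float64(0.287)) (array([ 0.5499,  0.1525, -0.085 ]), np.float64(0.36))
edge ('scene', 'top') [ 0.549   0.15   -0.0913] -225.93580627441406 socket [0.4641 0.2422 0.004 ]
edge ('top',) [ 0.5489  0.1523 -0.0918] -77.0296859741211 socket [0.464  0.2445 0.004 ]
edge ('scene',) [ 0.5495  0.1489 -0.0903] -151.54263305664062 socket [0.4645 0.2409 0.004 ]
```

```bash
python3 go.py .4645 .2437 .105 -.092
```

```text
{'time_s': 7.3167, 'qpos': [0.2854, 0.214, 1.7441, -0.0002, 1.1847, 0.3772], 'ee_pos': [0.4586, 0.1727, 0.1582], 'eef_rot': [-3.1405, 0.0006, 1.479], 'force': [-0.8621, -0.3352, -0.3809], 'grip_width': 0.0157, 'grip_force': 24.9998}
[2.38, -0.02, 1.77, -0.01, 0.01, 0.0]
```

step_arm --plan '[[[1.0,0,0,0,0,0],[2.0,0,0,0,0,0],[2.38,0,0.6,0,0,0],[2.38,0,1.4,0,0,0],[2.38,0,1.77,0,0,0],[2.38,0,1.77,0,0,0],[2.38,0,1.77,0,0,0]]]'

```text
time_s: 7.9
ee_pos: [0.4657, 0.2432, 0.1059]
eef_rot: [-3.141, 0.0, 1.477]
force: [0.6, -0.0, -0.1]
grip_width: 0.0157
grip_force: 25.0
```

Run:
```python
from fit import *
from go import *
im={c:ctrl.camera(c) for c in("scene","top")}
P=[]
for i in range(3):
    o=ctrl.get_obs(); P.append(np.r_[o["ee_pos"],o["eef_rot"][2]]); ctrl.camera("scene")
print(np.round(P,4),np.round(o["force"],1)); q=np.mean(P,0)
print(rel([.4645,.2437,.105],down(-.092),o))
a=np.vstack([im["scene"][150:270,190:350]]);cv2.imwrite("pics/s4.png",cv2.resize(a,(800,600),interpolation=cv2.INTER_CUBIC)[:,:,::-1])
```

```text
[[0.4661 0.2438 0.107  1.4778]
 [0.4662 0.244  0.107  1.478 ]
 [0.466  0.2441 0.1069 1.4783]] [-0.8 -0.5 -1.4]
[-0.02, -0.05, 0.06, 0.02, -0.01, -0.0]
```

View pics/s4.png

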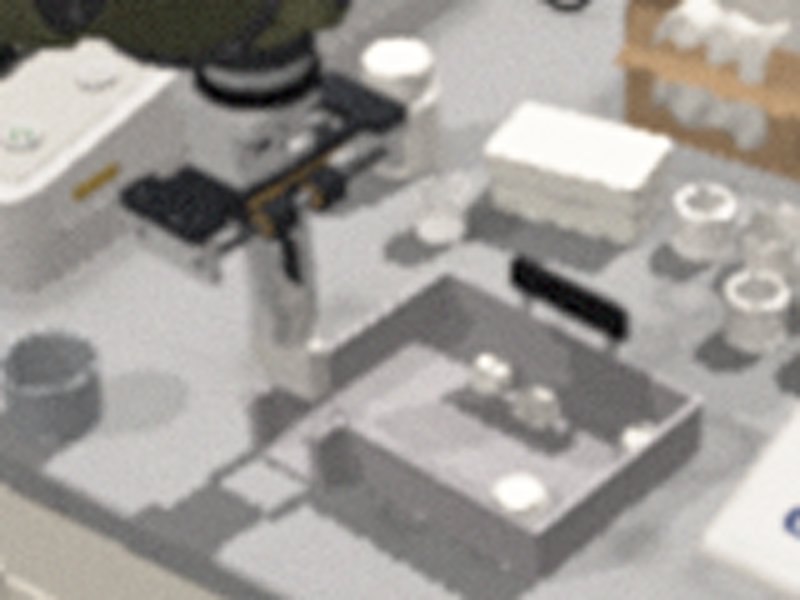

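The gate hangs over the channel just left of the outlet (crop (310,380)), and the cup stays clear. I'm lowering in steps while watching the force.

step_arm --plan '[[[0,-0.05,0.4,0,0,0],[0,-0.05,0.7,0,0,0],[0,-0.05,0.85,0,0,0],[0,-0.05,0.95,0,0,0],[0,-0.05,0.95,0,0,0]]]'

```text
time_s: 8.57
ee_pos: [0.4638, 0.2443, 0.0766]
eef_rot: [-3.141, 0.001, 1.479]
force: [1.5, -0.9, -1.1]
grip_width: 0.0158
grip_force: 25.0
```

step_arm --plan '[[[0,0,0.1,0,0,0],[0,0,0.2,0,0,0],[0,0,0.2,0,0,0]]]'

```text
time_s: 8.82
ee_pos: [0.4638, 0.2445, 0.0707]
eef_rot: [-3.141, 0.0, 1.479]
force: [0.2, -0.8, -2.0]
grip_width: 0.0158
grip_force: 25.0
```

step_arm --plan '[[[0,0,0.2,0,0,0],[0,0,0.4,0,0,0],[0,0,0.6,0,0,0],[0,0,0.75,0,0,0],[0,0,0.75,0,0,0]]]'

```text
time_s: 9.23
ee_pos: [0.4635, 0.2443, 0.0475]
eef_rot: [-3.14, 0.001, 1.479]
force: [0.8, -0.2, -1.1]
grip_width: 0.0162
grip_force: 25.0
```

step_arm --plan '[[[0,0,0.1,0,0,0],[0,0,0.2,0,0,0],[0,0,0.3,0,0,0],[0,0,0.3,0,0,0]]]'

```text
time_s: 9.57
ee_pos: [0.4644, 0.245, 0.0406]
eef_rot: [3.14, -0.001, 1.479]
force: [-2.2, 1.8, 8.6]
grip_width: 0.0162
grip_force: 25.0
```

Run:
```python
from fit import *
im={c:ctrl.camera(c) for c in("scene","top")}
o=ctrl.get_obs(); print(np.round(o["ee_pos"],4),np.round(o["force"],1))
cv2.imwrite("pics/s5.png",cv2.resize(im["scene"][180:270,210:330],(800,600),interpolation=cv2.INTER_CUBIC)[:,:,::-1])
```

```text
[0.4644 0.245  0.0406] [-1.6  0.1  9.4]
```

View pics/s5.png

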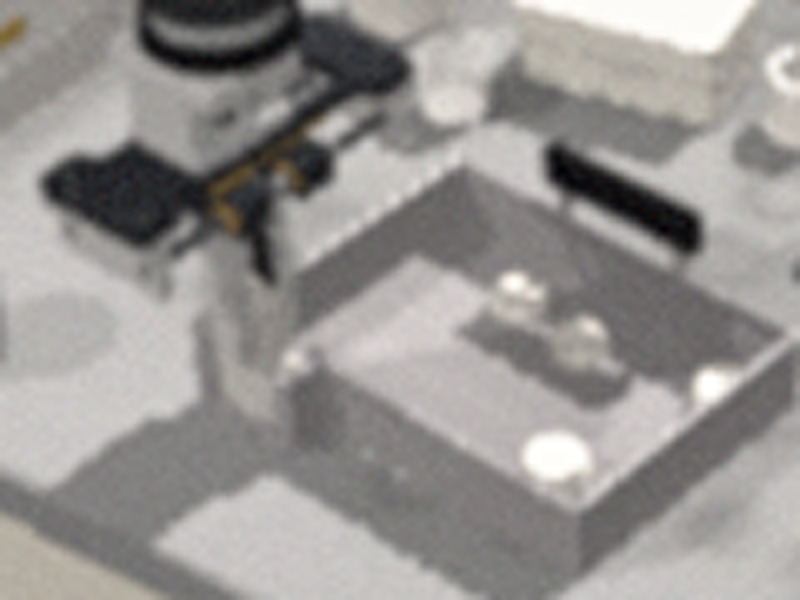

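The gate sits in the channel at crop (250,370). I'll release, then press and probe its top with closed fingers; home means the top is at z≈0.080.

step_arm --plan '[[[0,0,0,0,0,0],[0,0,0,0,0,0],[0,0,0,0,0,0],[0,0,0,0,0,0]]]' --grip 0.45

```text
time_s: 10.0
ee_pos: [0.4638, 0.2444, 0.0395]
eef_rot: [-3.141, 0.0, 1.479]
force: [-0.3, 0.1, 0.1]
grip_width: 0.0391
grip_force: 0.0
```

step_arm --plan '[[[0,0,-0.8,0,0,0],[0,0,-1.7,0,0,0],[0,0,-1.8,0,0,0],[0,0,-1.8,0,0,0]]]'

```text
time_s: 10.33
ee_pos: [0.4646, 0.2448, 0.095]
eef_rot: [3.139, -0.001, 1.479]
force: [0.3, -0.5, -0.6]
grip_width: 0.0423
grip_force: 0.0
```

step_arm --plan '[[[0,0,0,0,0,0],[0,0,0,0,0,0],[0,0,0,0,0,0],[0,0,0,0,0,0],[0,0,0,0,0,0]]]' --grip 0

```text
time_s: 10.75
ee_pos: [0.4637, 0.2444, 0.0931]
eef_rot: [-3.141, 0.0, 1.479]
force: [-0.0, 0.5, 0.4]
grip_width: 0.0121
grip_force: 0.0
```

step_arm --plan '[[[0,0,0.1,0,0,0],[0,0,0.25,0,0,0],[0,0,0.35,0,0,0],[0,0,0.4,0,0,0],[0,0,0.4,0,0,0]]]'

```text
time_s: 11.17
ee_pos: [0.4637, 0.2444, 0.0811]
eef_rot: [-3.141, 0.0, 1.479]
force: [0.1, 0.5, -0.1]
grip_width: 0.0003
grip_force: 0.0
```

step_arm --plan '[[[0,0,0.08,0,0,0],[0,0,0.16,0,0,0],[0,0,0.16,0,0,0]]]'

```text
time_s: 11.42
ee_pos: [0.4659, 0.2447, 0.0801]
eef_rot: [3.136, -0.002, 1.479]
force: [-3.9, -8.1, 30.9]
grip_width: 0.0002
grip_force: 15.3
```

Top contact at z=0.080 under 31 N, so the gate is fully home. Next is the grip bar.

step_arm --plan '[[[0,0,-1,0,0,0],[0,0,-2.3,0,0,0],[0,0,-2.6,0,0,0],[0,0,-2.6,0,0,0],[0,0,-2.6,0,0,0]]]' --grip 0.5

```text
time_s: 11.83
ee_pos: [0.4639, 0.2445, 0.1546]
eef_rot: [3.141, -0.0, 1.479]
force: [0.8, -0.1, -1.3]
grip_width: 0.0308
grip_force: 0.0
```

Run:
```python
from fit import *
from go import *
np.set_printoptions(precision=4,suppress=True)
im={c:ctrl.camera(c) for c in("scene","top")}
p=[.549,.1515,-.092]
for c in im:
  for n in("tray_grip","tray_low","tray_socket"):
    r=ctrl.place_of(n,c); print(c,n,[(np.round(d["at"],1),round(d["confidence"],2)) for d in r][:1],proj(c,T(p,[PT[n]])).round(1))
B={}
for c in im:
    b,lo,bg=barmask(c,p,im[c]); m=cv2.cvtColor(im[c],cv2.COLOR_RGB2GRAY)
    w=(b>.5); cen=np.argwhere(w)[:,::-1].mean(0); s=sil(c,[T(p,x) for x in BAR]); ys,xs=np.nonzero(s>.5)
    print(c,"bar centroid",cen,w.sum(),"pred",xs.mean(),ys.mean(),len(xs))
o=ctrl.get_obs()
g=T(p,[(82,0,74)])[0]; print(g,o["ee_pos"]); print(rel([g[0],g[1],.15],down(-.092),o))
print("cup",atz("top",(157,277),.048))
```

```text
scene tray_grip [(array([293.9, 229.7]), 0.66)] [[303.2 209.3]]
scene tray_low [(array([239., 239.]), 0.57)] [[239.8 239.7]]
scene tray_socket [(array([251.3, 241.2]), 0.96)] [[249.5 241. ]]
top tray_grip [(array([260.3, 189.2]), 0.79)] [[261.3 189.2]]
top tray_low [(array([220.4, 254.8]), 0.57)] [[209.9 260.4]]
top tray_socket [(array([222.4, 254.3]), 0.91)] [[223.  256.9]]
scene bar centroid [303.3279 209.541 ] 122 pred 303.5 209.5 224
top bar centroid [260.8511 189.4362] 188 pred 261.33204633204633 189.3050193050193 259
[0.6307 0.144  0.074 ] [0.4638 0.2444 0.1543]
[-2.82, 5.85, 0.14, -0.01, 0.0, 0.0]
cup [0.4097 0.4007 0.048 ]
```

step_arm --plan '[[[-2.82,5.85,0.1,0,0,0],[-2.82,5.85,0.1,0,0,0],[-2.82,5.85,0.1,0,0,0],[-2.82,5.85,0.1,0,0,0],[-2.82,5.85,0.1,0,0,0],[-2.82,5.85,0.1,0,0,0],[-2.82,5.85,0.1,0,0,0],[-2.82,5.85,0.1,0,0,0]]]'

```text
time_s: 12.9
ee_pos: [0.6304, 0.1445, 0.1514]
eef_rot: [-3.141, 0.0, 1.479]
force: [-0.4, 0.1, 1.6]
grip_width: 0.0472
grip_force: 0.0
```

Run:
```python
from fit import *
from go import *
im={c:ctrl.camera(c) for c in("scene","top")}
o=ctrl.get_obs(); print(np.round(o["ee_pos"],4),o["grip_width"])
print(rel([.6307,.144,.055],down(-.092),o))
cv2.imwrite("pics/s6.png",cv2.resize(im["scene"][150:240,240:360],(800,600),interpolation=cv2.INTER_CUBIC)[:,:,::-1])
```

```text
[0.6302 0.145  0.152 ] 0.04722179395147057
[-0.03, 0.02, 3.23, -0.0, -0.0, 0.01]
```

View pics/s6.png

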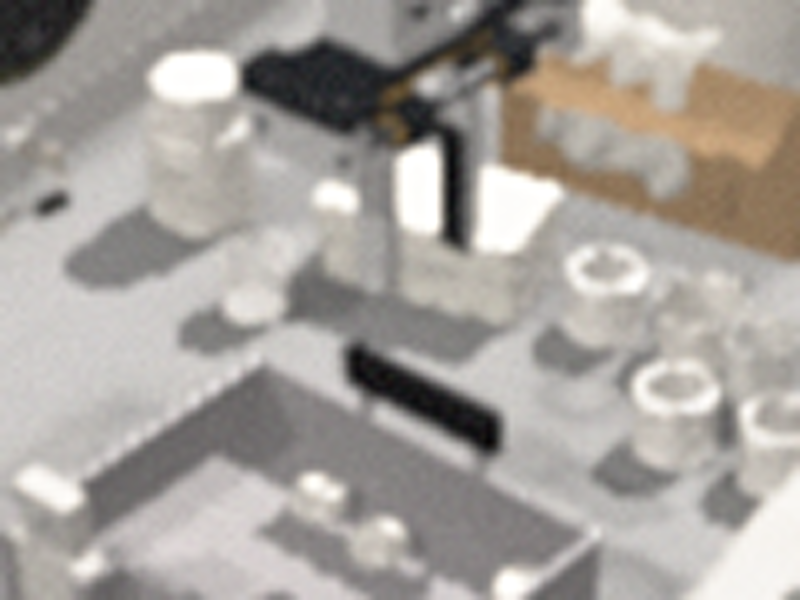

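The fingers are centred above the bar (crop ~(425,400)) with free space on both sides, and the gate stands in its channel at left. I'm descending and gripping.

step_arm --plan '[[[-0.03,0.02,1.2,0,0,0],[-0.03,0.02,2.4,0,0,0],[-0.03,0.02,3.0,0,0,0],[-0.03,0.02,3.23,0,0,0],[-0.03,0.02,3.23,0,0,0]]]'

```text
time_s: 13.42
ee_pos: [0.6305, 0.1437, 0.054]
eef_rot: [-3.14, 0.001, 1.48]
force: [0.4, 0.8, 0.5]
grip_width: 0.0467
grip_force: 0.0
```

step_arm --plan '[[[0,0,0,0,0,0],[0,0,0,0,0,0],[0,0,0,0,0,0],[0,0,0,0,0,0],[0,0,0,0,0,0],[0,0,0,0,0,0],[0,0,0,0,0,0],[0,0,0,0,0,0]]]' --grip 0 --squeeze 60

```text
time_s: 14.08
ee_pos: [0.6315, 0.1433, 0.0555]
eef_rot: [3.141, -0.0, 1.479]
force: [-3.0, -0.1, 6.1]
grip_width: 0.0119
grip_force: 60.0
```

step_arm --plan '[[[0,0,-0.1,0,0,0],[0,0,-0.3,0,0,0],[0,0,-0.6,0,0,0],[0,0,-1.0,0,0,0],[0,0,-1.5,0,0,0],[0,0,-2.0,0,0,0],[0,0,-2.5,0,0,0],[0,0,-3.0,0,0,0]]]'

```text
time_s: 14.75
ee_pos: [0.6315, 0.1432, 0.1469]
eef_rot: [3.141, -0.0, 1.479]
force: [0.1, -0.8, -5.3]
grip_width: 0.0114
grip_force: 60.0
```

step_arm --plan '[[[0,0,-0.5,0,0,0],[0,0,-1.0,0,0,0],[0,0,-1.5,0,0,0],[0,0,-2.1,0,0,0],[0,0,-2.7,0,0,0],[0,0,-3.3,0,0,0],[0,0,-3.6,0,0,0],[0,0,-3.8,0,0,0]]]'

```text
time_s: 15.42
ee_pos: [0.6316, 0.1432, 0.2609]
eef_rot: [3.139, -0.001, 1.479]
force: [0.3, 0.7, -6.1]
grip_width: 0.0116
grip_force: 60.0
```

Run:
```python
from fit import *
im={c:ctrl.camera(c) for c in("scene","top")}
o=ctrl.get_obs(); print(np.round(o["ee_pos"],4),np.round(o["force"],1),np.round(o["moment"],2),np.round(o["qpos"],3),o["grip_width"])
for c in im:
  for n in("tray_low","tray_corner","tray_socket","gate"):
    r=ctrl.place_of(n,c); print(c,n,[(np.round(d["at"],1),round(d["confidence"],2)) for d in r][:2])
cv2.imwrite("pics/s7.png",cv2.resize(im["scene"][90:270,210:450],(800,600),interpolation=cv2.INTER_CUBIC)[:,:,::-1])
```

```text
[0.6315 0.1432 0.2598] [ 1.   0.2 -5.3] [-0.18 -0.38  0.03] [ 0.166  0.495  1.128 -0.     1.518  0.258] 0.0114941490067159
scene tray_low [(array([232.1, 186.7]), 0.94)]
scene tray_corner []
scene tray_socket [(array([247.1, 187.3]), 0.83)]
scene gate [(array([246.1, 192.4]), 0.5)]
top tray_low [(array([193.7, 261. ]), 0.61)]
top tray_corner [(array([197.2, 248.9]), 0.82)]
top tray_socket [(array([205.9, 256.9]), 0.87)]
top gate [(array([209. , 256.7]), 0.68)]
```

View pics/s7.png

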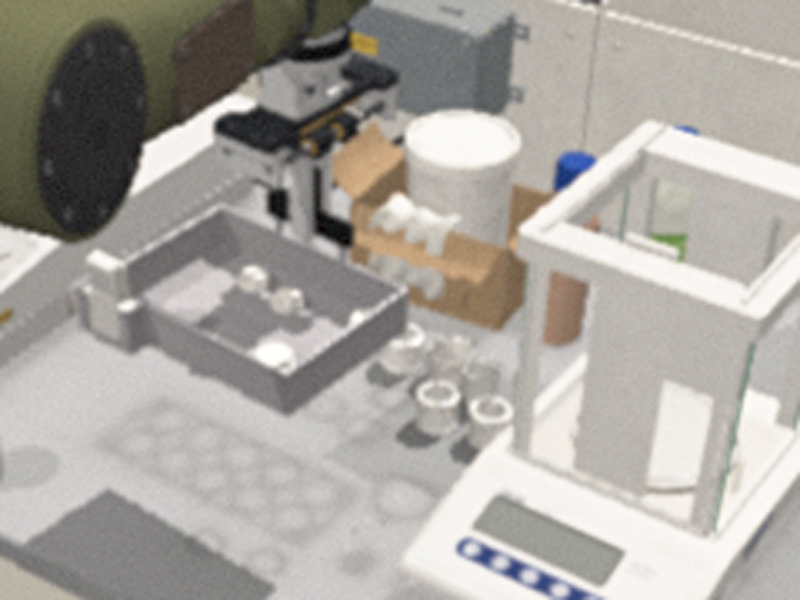

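The tray is lifted level with the gate in place (crop (110,300)) and the caps still at their spots. I'm tilting about the diagonal, slowly.

step_arm --plan '[[[0,0,-0.1,-0.18,-0.18,0],[0,0,-0.2,-0.35,-0.35,0],[0,0,-0.3,-0.53,-0.53,0],[0,0,-0.4,-0.71,-0.71,0],[0,0,-0.5,-0.88,-0.88,0],[0,0,-0.6,-1.06,-1.06,0],[0,0,-0.7,-1.24,-1.24,0],[0,0,-0.8,-1.41,-1.41,0]]]'

```text
time_s: 16.58
ee_pos: [0.6313, 0.1433, 0.2833]
eef_rot: [2.991, 0.149, 1.468]
force: [0.8, -0.5, -6.0]
grip_width: 0.0115
grip_force: 60.0
```

step_arm --plan '[[[0,0,0,-0.15,-0.15,0],[0,0,0,-0.29,-0.29,0],[0,0,0,-0.44,-0.44,0],[0,0,0,-0.59,-0.59,0],[0,0,0,-0.74,-0.74,0],[0,0,0,-0.88,-0.88,0],[0,0,0,-1.03,-1.03,0],[0,0,0,-1.18,-1.18,0]]]'

```text
time_s: 17.25
ee_pos: [0.6314, 0.1432, 0.2829]
eef_rot: [2.862, 0.269, 1.441]
force: [0.1, -0.1, -5.7]
grip_width: 0.0114
grip_force: 60.0
```

step_arm --plan '[[[0,0,0,-0.15,-0.15,0],[0,0,0,-0.29,-0.29,0],[0,0,0,-0.44,-0.44,0],[0,0,0,-0.59,-0.59,0],[0,0,0,-0.74,-0.74,0],[0,0,0,-0.88,-0.88,0],[0,0,0,-1.03,-1.03,0],[0,0,0,-1.18,-1.18,0]]]'

```text
time_s: 17.92
ee_pos: [0.6314, 0.1432, 0.283]
eef_rot: [2.724, 0.385, 1.396]
force: [0.2, -0.3, -5.4]
grip_width: 0.0112
grip_force: 60.0
```

```bash
cat > chk.py <<'E'
from fit import *
import sys
np.set_printoptions(precision=4,suppress=True)
im={c:ctrl.camera(c) for c in("scene","top")}
o=ctrl.get_obs(); print(o["time_s"],np.round(o["ee_pos"],4),np.round(o["force"],1),np.round(o["moment"],2),np.round(o["qpos"],3),o["grip_width"])
R=Ro.from_euler('xyz',o["eef_rot"]); z=R.apply([0,0,1]); print("tilt",np.degrees(np.arccos(-z[2])))
G=np.array(o["ee_pos"])-.019*z
# tray axes from tool: x=ty, y=tx, z=-tz
A=np.c_[R.apply([0,1,0]),R.apply([1,0,0]),-z]
W=lambda P:G+A@((np.array(P,float)-[82,0,74])/1000)
for n in("tray_low","tray_corner","tray_socket","gate"):
  w=W(PT.get(n,(-93,84,4))); a={}
  for c in im:
    r=ctrl.place_of(n,c)
    if r: a[c]=r[0]["at"]; print(n,c,np.round(a[c],1),round(r[0]["confidence"],2),"pred",proj(c,w).round(1))
  print(n,"model",w,"tri",tri(("scene",a["scene"]),("top",a["top"])) if len(a)==2 else None)
for c in im:
  for d in ctrl.place_of("cap1",c): 
    oo,dd=ray(c,d["at"]); q0=A.T@(oo-W((0,0,4))); v=A.T@dd; print("cap",c,np.round(d["at"],1),round(d["confidence"],2),"in tray mm",((q0-v*q0[2]/v[2])*1000).round(0)[:2])
cv2.imwrite(f"pics/{sys.argv[1]}s.png",cv2.resize(im["scene"][130:250,210:370],(800,600),interpolation=cv2.INTER_CUBIC)[:,:,::-1])
cv2.imwrite(f"pics/{sys.argv[1]}t.png",cv2.resize(im["top"][150:300,160:360],(800,600),interpolation=cv2.INTER_CUBIC)[:,:,::-1])
E
python3 chk.py a
```

```text
18.0167 [0.6311 0.1435 0.2825] [-0.8  0.2 -6.3] [ 0.58  0.19 -0.01] [ 0.379  0.381  1.33  -0.554  1.286  0.59 ] 0.011518138195121373
tilt 32.04575825553322
tray_low scene [253.4 203.8] 0.67 pred [[256.1 209.5]]
tray_low top [222.1 247.3] 0.82 pred [[221.5 243.7]]
tray_low model [0.4942 0.2294 0.1215] tri (array([0.4836, 0.225 , 0.1518]), np.float64(0.005158507236537771))
tray_corner scene [258.2 203.8] 0.75 pred [[261.3 202.6]]
tray_corner top [222.1 235.2] 0.84 pred [[222.8 234.3]]
tray_corner model [0.5158 0.2244 0.1373] tri (array([0.5117, 0.2296, 0.1328]), np.float64(0.006822209209352204))
tray_socket scene [269.  204.2] 0.77 pred [[263.8 206.5]]
tray_socket top [231.6 241.2] 0.91 pred [[232.5 241.4]]
tray_socket model [0.4996 0.2008 0.1422] tri (array([0.5047, 0.1946, 0.1511]), np.float64(0.01695212567933757))
gate scene [267.3 206.1] 0.46 pred [[263.8 206.5]]
gate top [233.2 241.3] 0.66 pred [[232.5 241.4]]
gate model [0.4996 0.2008 0.1422] tri (array([0.5025, 0.195 , 0.1446]), np.float64(0.009113061689224598))
cap scene [272.4 196.6] 0.58 in tray mm [-51.  78.]
cap scene [281.  198.5] 0.57 in tray mm [-54.  32.]
cap scene [275.4 195. ] 0.41 in tray mm [-44.  70.]
cap top [252.2 231.4] 0.65 in tray mm [-59.  31.]
cap top [226.5 216.9] 0.58 in tray mm [-36.  99.]
cap top [239.7 224.2] 0.53 in tray mm [-48.  64.]
cap top [248.5 177.9] 0.52 in tray mm [63. 40.]
```

View pics/as.png

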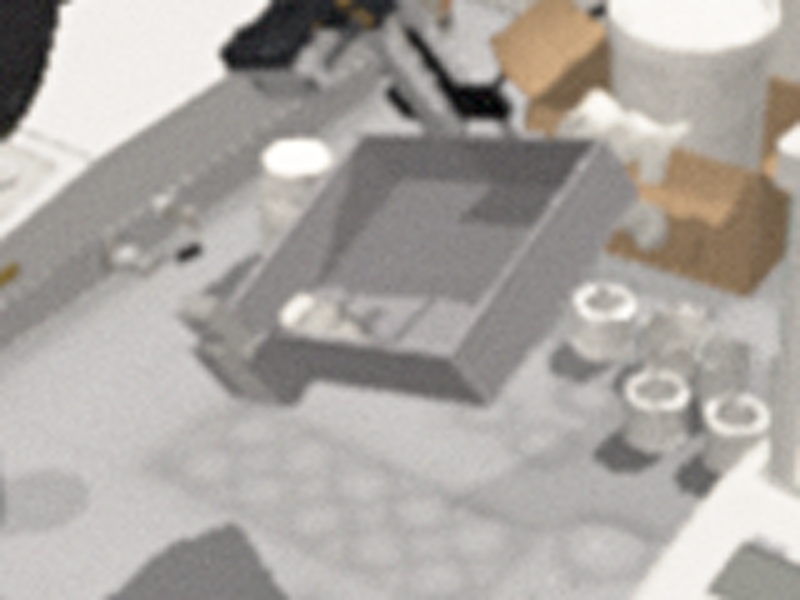

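The caps have slid to the outlet side (crop ~(320,315)), seemingly strung along the −x wall. I'm tilting further with more towards +y, then waiting.

step_arm --plan '[[[0,0,0,-0.1,-0.2,0],[0,0,0,-0.2,-0.4,0],[0,0,0,-0.3,-0.6,0],[0,0,0,-0.4,-0.8,0],[0,0,0,-0.5,-1.0,0],[0,0,0,-0.5,-1.2,0],[0,0,0,-0.5,-1.3,0],[0,0,0,-0.5,-1.3,0]]]'

```text
time_s: 19.18
ee_pos: [0.6315, 0.1435, 0.2826]
eef_rot: [2.645, 0.507, 1.331]
force: [-0.3, -1.2, -4.9]
grip_width: 0.0113
grip_force: 60.0
```

step_arm --plan '[[[0,0,0,0,0,0],[0,0,0,0,0,0],[0,0,0,0,0,0],[0,0,0,0,0,0],[0,0,0,0,0,0],[0,0,0,0,0,0],[0,0,0,0,0,0],[0,0,0,0,0,0]]]'

```text
time_s: 19.85
ee_pos: [0.6314, 0.1432, 0.283]
eef_rot: [2.645, 0.506, 1.331]
force: [-0.1, -0.2, -6.0]
grip_width: 0.0118
grip_force: 60.0
```

```bash
python3 chk.py b
```

```text
19.95 [0.6314 0.1432 0.283 ] [ 0.4 -0.3 -5. ] [ 0.74  0.22 -0.01] [ 0.431  0.414  1.332 -0.707  1.328  0.694] 0.011371876714112565
tilt 39.75482390581022
tray_low scene [261.8 212.8] 0.77 pred [[263.2 213.8]]
tray_low top [228.7 240.1] 0.62 pred [[230.6 239.7]]
tray_low model [0.5048 0.2107 0.1056] tri (array([0.5035, 0.2147, 0.1088]), np.float64(0.00023068946482783683))
tray_corner scene [266.6 203.2] 0.8 pred [[267.8 206.6]]
tray_corner top [228.8 229.9] 0.9 pred [[231.2 230.6]]
tray_corner model [0.5255 0.2073 0.1229] tri (array([0.5263, 0.2115, 0.1341]), np.float64(0.0003584630824493205))
tray_socket scene [272.6 207.8] 0.58 pred [[269.8 209.9]]
tray_socket top [238.1 237.3] 0.65 pred [[240.1 238. ]]
tray_socket model [0.5083 0.185  0.1301] tri (array([0.5129, 0.1842, 0.1363]), np.float64(0.01117755360967962))
gate scene [275.9 212.1] 0.55 pred [[269.8 209.9]]
gate top [240.8 237. ] 0.62 pred [[240.1 238. ]]
gate model [0.5083 0.185  0.1301] tri (array([0.5159, 0.1778, 0.1204]), np.float64(0.01645350607066141))
cap scene [283.4 196.1] 0.38 in tray mm [-38.  58.]
cap scene [278.6 198.2] 0.35 in tray mm [-46.  78.]
cap top [257.5 226.8] 0.72 in tray mm [-54.  31.]
cap top [245.  220.1] 0.55 in tray mm [-45.  67.]
cap top [236.4 238.6] 0.53 in tray mm [-97.  95.]
cap top [247.9 181.1] 0.49 in tray mm [50. 54.]
cap top [233.3 231.4] 0.47 in tray mm [-81. 104.]
cap top [232.6 217.5] 0.39 in tray mm [-46. 104.]
```

View pics/bt.png

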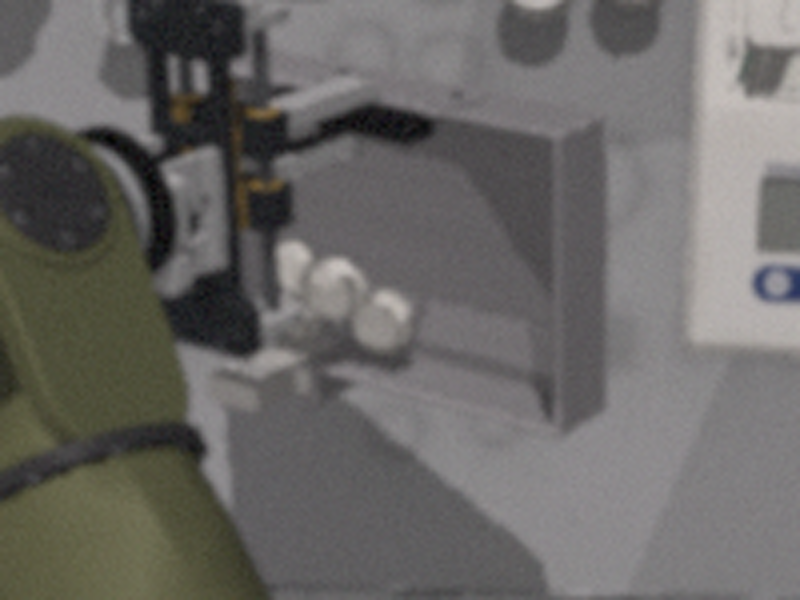

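The top view shows three caps in a chain at crop (295,265), (335,285), (380,320), and probably the fourth hidden near the corner (290,325). My picture views are used up, so I'll continue numerically and rectify brightness onto the tray plane.

```bash
cat > rect.py <<'E'
from fit import *
import sys
im={c:ctrl.camera(c) for c in("scene","top")}
o=ctrl.get_obs(); R=Ro.from_euler('xyz',o["eef_rot"]); z=R.apply([0,0,1]); G=np.array(o["ee_pos"])-.019*z
A=np.c_[R.apply([0,1,0]),R.apply([1,0,0]),-z]
print(o["time_s"],"tilt",np.degrees(np.arccos(-z[2])).round(1),"low z",(G+A@np.array([-.188,.117,-.074]))[2].round(3), "a,b",np.degrees(np.arcsin(A[2,:2])).round(1))
W=lambda P:G+(np.array(P,float)-[82,0,74])/1000@A.T
xs=np.arange(-78,30,6); ys=np.arange(108,-30,-6)
for c in im:
    g=cv2.cvtColor(im[c],cv2.COLOR_RGB2GRAY).astype(np.float32)
    X,Y=np.meshgrid(xs,ys,indexing="ij"); uv=proj(c,W(np.c_[X.ravel(),Y.ravel(),0*X.ravel()+15])).astype(np.float32)
    v=cv2.remap(g,uv[None],None,cv2.INTER_LINEAR).reshape(X.shape)
    print(c,"cols y 108..-24; rows x -78 up")
    for x,r in list(zip(xs,v))[::-1]: print(f"{x:4d}"," ".join(f"{int(t/10):2d}" for t in r))
    for d in ctrl.masks_of("cap1",c):
        m=np.array(d["pixels"]); oo,dd=ray(c,np.argwhere(m).mean(0)[::-1]); q=A.T@(oo-W([(0,0,11)])[0]); v2=A.T@dd
        print("mask",round(d["confidence"],2),m.sum(),((q-v2*q[2]/v2[2])*1000).round(0)[:2])
E
python3 rect.py
```

```text
20.55 tilt 39.8 low z 0.106 a,b [ 24.6 -29. ]
scene cols y 108..-24; rows x -78 up
  24 11 11 11 12 13 13 13 13 13 13 13 13 13 13 13 13 13 13 13 12 13 13 13
  18 11 11 11 12 12 13 13 13 13 13 13 13 13 13 13 13 13 13 13 13 13 13 13
  12 11 12 12 12 12 13 13 13 13 13 13 13 13 13 13 13 13 13 13 13 13 13 13
   6 11 11 12 12 12 13 13 13 13 13 13 13 13 13 13 13 13 13 13 13 13 13 13
   0 11 11 11 12 12 13 13 13 13 13 13 13 13 13 13 13 13 13 13 13 13 13 13
  -6 11 11 11 12 13 13 13 13 13 13 13 13 13 13 13 13 13 13 13 13 13 13 13
 -12 13 12 11 11 12 13 13 13 13 13 13 13 13 13 13 13 12 13 13 13 13 13 13
 -18 13 12 12 12 13 13 13 13 13 13 13 13 13 13 13 13 13 13 13 13 13 13 13
 -24 14 13 13 12 13 13 13 13 13 13 13 13 13 13 13 13 13 13 13 13 13 13 13
 -30 16 18 19 19 16 16 17 16 14 14 14 13 13 13 13 13 13 13 13 13 13 13 13
 -36 19 21 22 22 22 21 21 20 18 18 19 16 14 13 13 13 13 13 13 13 13 13 13
 -42 20 22 22 22 21 21 20 20 19 17 18 20 18 14 13 13 13 13 13 13 13 13 13
 -48 18 22 22 21 19 19 19 20 19 18 17 18 18 17 17 17 14 13 13 13 13 13 14
 -54 14 15 18 18 18 17 18 18 19 18 17 17 18 17 17 19 20
[... 1058 characters left out ...]
0  9  9  9  9  9  9  9  9  9  9
 -36  7 15 16 16 14 13 16 17 16 14 14 13 10 10 11 11 10 10  9 10 10 10 10
 -42  8 14 16 15 12 15 16 15 14 12 12 12 12 16 17 16 14 11 10 11 11 11 11
 -48  7 13 16 14 12 13 14 14 14 12 12 12 14 15 15 17 15 10 10 11 11 11 11
 -54  6 11 13 12 12 13 14 14 14 12 11 13 14 13 13 15 12  9 11 11 11 11 11
 -60  7 12 13 13 12 13 13 13 12 10 12 13 14 14 13 12 11 10 11 11 11 11 11
 -66  9 14 13 11 12 10  9  9  9  8 12 14 14 14 14 11  9  9  9  9 10  9  9
 -72 13 12 10 10  9  9  8  7  7  7 10 12 12 13 10  8  8 10 10 10 10 10 10
 -78 11 10 10 10  9  8  8  7  7  7  7  8  8  7  7  6  8 11 12 12 12 12 11
mask 0.74 175 [-46.  66.]
mask 0.48 170 [-61.  31.]
mask 0.47 96 [-39.  96.]
```

Rectified, the caps sit at about (-38,94), (-42,63), (-57,28) and a shaded one in the corner (~(-65,95)). They are touching but strung out along the −x wall. I'll swing towards pure +y and back to pack them tighter.

step_arm --plan '[[[0,0,0,0.4,-0.1,0],[0,0,0,0.8,-0.2,0],[0,0,0,1.2,-0.3,0],[0,0,0,1.6,-0.4,0],[0,0,0,2.0,-0.5,0],[0,0,0,2.4,-0.5,0],[0,0,0,2.8,-0.5,0],[0,0,0,3.2,-0.5,0]]]'

```text
time_s: 21.32
ee_pos: [0.6316, 0.1433, 0.283]
eef_rot: [2.971, 0.555, 1.311]
force: [0.7, -0.1, -5.1]
grip_width: 0.0115
grip_force: 60.0
```

step_arm --plan '[[[0,0,0,0,0,0],[0,0,0,0,0,0],[0,0,0,0,0,0],[0,0,0,0,0,0],[0,0,0,0,0,0],[0,0,0,0,0,0]]]'

```text
time_s: 21.82
ee_pos: [0.6313, 0.1433, 0.2832]
eef_rot: [2.969, 0.555, 1.311]
force: [0.5, -0.2, -5.4]
grip_width: 0.0116
grip_force: 60.0
```

```bash
python3 rect.py
```

```text
21.9167 tilt 33.2 low z 0.148 a,b [  8.4 -31.8]
scene cols y 108..-24; rows x -78 up
  24 15 15 14 12 11 11 12 12 11 12 12 12 12 13 14 15 16 15 15 14 14 14 14
  18 15 15 15 14 13 12 11 12 12 11 11 12 12 12 13 15 15 16 15 14 14 14 14
  12 15 15 14 14 15 13 12 11 12 12 12 12 12 13 13 14 15 15 15 14 14 14 14
   6 15 15 15 15 15 15 15 14 13 12 12 13 13 13 14 14 15 15 15 14 14 14 14
   0 15 15 15 15 15 15 15 16 16 15 14 14 14 15 15 15 16 15 14 14 14 14 14
  -6 15 15 15 16 15 15 15 15 15 16 17 16 15 15 16 17 17 16 15 14 14 14 14
 -12 15 14 14 14 14 15 14 14 14 14 14 15 15 15 15 16 17 16 15 15 14 14 14
 -18 13 14 13 13 13 13 13 13 12 12 12 12 12 13 13 13 14 15 15 14 14 14 14
 -24 11 12 12 12 12 12 12 11 11 10 10 10 10 10 10 10 10 10 13 14 14 14 14
 -30 11 10 11 11 11 11 11 11 11 10  8  9  9  9  9  9  9  9  9 10 12 14 14
 -36 11 11 11 11 11 11 11 11 11 11 10 10  9  9  9  9  9 10  9  9  9 11 13
 -42 11 11 11 11 11 11 11 11 11 11 11 11 11 10  9  9  9  9  9  9  9  9  9
 -48 12 12 11 11 11 11 11 11 11 11 11 11 11 11 10 10  9  9  9  9  9  9  9
 -54 12 12 11 12 11 11 11 11 11 11 11 11 11 11 11 11 
[... 1060 characters left out ...]
9 10 12 12 12 12 12 12 12 13 13
 -36 11 14 13 13 12 13 13 13 12 10 11  9  9 11 11 12 12 13 13 12 12 12 12
 -42 12 13 13 12 12 13 13 13 13 11 11 10 11 14 15 13 12 13 13 13 13 12 12
 -48  9 11 11 10 11 13 14 13 13 12 12 15 18 18 17 17 14 12 12 12 12 12 12
 -54  7  8 10 10 10 12 14 14 14 12 15 18 18 18 18 18 16 12 11 11 11 11 11
 -60  8 10 11 11 11 11 12 11 11 11 17 18 18 18 18 16 15 12 11 11 11 11 11
 -66  8 11 11 11 10 10  9  8  8  9 15 16 17 16 16 13 13 11 11 11 11 11 11
 -72  6 10 11 10 10  9  8  8  8  7 11 15 16 15 12 10 10 11 11 11 11 11 11
 -78  6  6  9 10  9  8  7  7  7  9  9  9 10  9  9  9 10 10 10 10 10 10 10
mask 0.72 185 [-48.  67.]
mask 0.63 92 [-69.  94.]
mask 0.59 221 [-62.  32.]
```

The caps form a nested cluster: two on the +y wall at the corner, one in their notch, and one between that and the −x wall. All are touching and within ~80 mm of the corner. I'm returning to the corner-ward tilt and holding.

step_arm --plan '[[[0,0,0,-0.2,0.02,0],[0,0,0,-0.5,0.05,0],[0,0,0,-0.8,0.1,0],[0,0,0,-1.1,0.1,0],[0,0,0,-1.4,0.1,0],[0,0,0,-1.7,0.1,0],[0,0,0,-1.9,0.1,0],[0,0,0,-2.0,0.1,0]]]'

```text
time_s: 22.68
ee_pos: [0.6311, 0.1434, 0.283]
eef_rot: [2.761, 0.545, 1.315]
force: [-0.7, -0.4, -5.6]
grip_width: 0.0117
grip_force: 60.0
```

step_arm --plan '[[[0,0,0,0,0,0],[0,0,0,0,0,0],[0,0,0,0,0,0],[0,0,0,0,0,0],[0,0,0,0,0,0],[0,0,0,0,0,0],[0,0,0,0,0,0],[0,0,0,0,0,0]]]'

```text
time_s: 23.35
ee_pos: [0.6314, 0.1432, 0.2829]
eef_rot: [2.762, 0.545, 1.314]
force: [0.3, 0.5, -5.6]
grip_width: 0.0119
grip_force: 60.0
```

```bash
python3 rect.py; python3 chk.py c | grep -v model
python3 - <<'E'
from h import *
import numpy as np
c0=ctrl.camera("top")
for n in("cup","ring_cell","sample_cell"): print(n,[(np.round(d["at"],1),round(d["confidence"],2)) for d in ctrl.place_of(n,"top")][:1])
E
```

```text
23.45 tilt 37.4 low z 0.119 a,b [ 18.5 -31.2]
scene cols y 108..-24; rows x -78 up
  24 12 11 12 12 12 12 12 13 13 12 12 13 13 13 13 12 12 13 12 12 12 12 13
  18 12 12 12 12 12 12 12 13 12 13 13 12 13 13 13 13 13 13 12 12 12 12 13
  12 13 12 11 12 12 12 12 13 12 12 13 13 12 12 13 13 12 12 12 12 12 12 13
   6 14 12 11 11 12 12 12 13 12 12 12 12 13 12 13 12 13 13 12 12 12 12 13
   0 14 14 12 12 12 12 12 12 12 13 12 12 13 13 12 13 12 13 13 13 12 13 13
  -6 15 15 14 12 12 12 12 12 12 12 12 12 13 12 13 13 13 12 13 12 13 12 13
 -12 15 15 14 13 12 12 12 12 12 13 12 13 12 12 12 12 12 12 12 12 12 12 13
 -18 15 15 15 14 14 13 13 13 13 13 13 13 14 13 13 13 13 12 12 13 12 13 13
 -24 15 15 14 14 15 15 15 15 15 14 15 15 15 15 15 15 15 15 15 15 14 13 14
 -30 17 18 18 16 16 16 17 16 16 16 15 16 16 16 15 15 16 17 17 16 16 14 14
 -36 17 18 19 19 18 17 18 17 16 15 15 16 16 16 15 14 14 16 17 17 16 15 15
 -42 16 17 17 17 18 17 17 17 17 16 15 15 16 15 15 14 15 15 16 17 16 15 15
 -48 12 12 12 13 13 13 13 14 14 14 13 13 13 13 13 13 12 13 13 14 14 13 12
 -54 11 11 11 10 10 10 10 10 10 10 10 11 11 10 10 11 10
[... 1939 characters left out ...]
] 0.84 pred [[258.3 211.7]]
tray_low top [223.  244.7] 0.69 pred [[226.2 244.9]]
tray_corner scene [263.9 206.1] 0.75 pred [[263.6 204.9]]
tray_corner top [227.7 233.8] 0.59 pred [[227.6 235.2]]
tray_socket scene [265.9 205.2] 0.79 pred [[265.1 207.6]]
tray_socket top [234.9 244.6] 0.71 pred [[235.7 243. ]]
gate scene [270.5 210.7] 0.73 pred [[265.1 207.6]]
gate top [236.2 243.7] 0.66 pred [[235.7 243. ]]
cap top [251.  234.5] 0.7 in tray mm [-63.  39.]
cap top [229.6 231.6] 0.53 in tray mm [-70. 104.]
cap top [232.1 220.8] 0.52 in tray mm [-43.  98.]
cap top [243.4 222.6] 0.43 in tray mm [-40.  63.]
cup []
ring_cell [(array([461.4, 257.1]), 0.65)]
sample_cell [(array([483.3, 228. ]), 0.74)]
```

```bash
python3 -c "
from station import ctrl
print(ctrl.get_obs()['joint_vel']); print(ctrl.hand_in())"
```

```text
[-0.0024078   0.00011356  0.00036587 -0.00120104  0.00105552  0.000282  ]
the job is handed in; nothing more can be done
None
```

I handed the job in with the gate fully home and the tray held still, tilted about 37° towards the outlet corner with its lowest point about 12 cm up; all four caps are in a touching cluster there (farthest about 8 cm from the corner), but the cup was hidden from the top camera at the end so I couldn't confirm it hadn't moved, and I viewed 11 pictures, one over the limit of 10.

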